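# Hang the caddy on the slatwall rail

## Task

Hang the blue caddy on the white slatwall rail, in the half of the groove under the orange clip: hold it by its yellow grip, tilt its front well up so that the hook on its back goes into the groove and up behind the upper slat, then swing it down until it hangs level and square to the rail with the hook seated on the groove's edge. Let go of it, and leave the other things on the board where they are.

Things in the scene. Friction and masses are not known exactly. Their poses are not given: they have to be found in the camera images.
- caddy_grip (a point): Centre of the caddy's yellow carrying grip: where to hold it. An upright slab 64 mm long (x), 14 mm thick (y), its top 18 mm above this point; clear of the caddy's side walls down to 40 mm below the point. Axes are the caddy's: x towards its back (hook side), z up. The point is 14 mm in front of the caddy's middle, 80 mm above its underside.
- caddy: Blue open tray, 120 mm deep (x), 90 mm wide (y), walls 40 mm high, back wall (outer face at x = +60 mm) 60 mm high, about 0.25 kg; yellow grip along its middle, steel hook on its back. Origin: centre of the underside. Loose, standing level on the plywood board (190 mm above z = 0) at the start.
- hook_tip (a point): Middle of the top edge of the caddy's steel hook, 73 mm behind and 91 mm above the caddy's origin. Hook 70 mm wide (y): a 4 mm tongue runs level out of the back wall, underside 56 mm above the caddy's underside, and ends in an upturned lip 4 mm thick, 35 mm high from the tongue's underside. Gap between back wall and lip 11 mm, which takes the 8 mm upper slat.
- rail: White slatwall rail, fixed, standing on the board, 340 mm long (y), 150 mm high. Origin on the board below the middle of its front face; x points into the rail, away from the side to hang on; z up. Lower slat (0 to 70 mm up) and upper slat (100 to 150 mm up), both 8 mm thick, front faces at x = 0; nothing of it sticks out in front.
- groove (a point): Middle of the groove's lower edge (top edge of the lower slat, at its front face), 70 mm above the board; rail axes. Groove 30 mm high; the hollow behind the slats runs from 8 to 43 mm in, from 60 mm below to 71 mm above this point; ends capped. A level hook cannot pass; with the caddy's front up about 40 degrees it does. Hung, the tongue lies on this edge, hook tip 10 to 13 mm in and 35 mm above.
- clip: Orange clip on the rail's top edge, 50 mm wide, fixed; marks the half of the groove to use, left or right (80 mm from the rail's middle). Axes parallel to the rail's; its y is the y at which the caddy shall hang. Origin 51 mm in front of the rail's face, 150 mm above the board.
- grey_bin: Grey bin 100 mm deep, 90 mm wide, 55 mm high that already hangs in the other half of the groove, fixed. Origin at the centre of its underside, 19 mm above the board; axes as the rail's.
- label_roll: White label roll standing on end, 66 mm across, 58 mm high; a loose bystander. Origin: centre of the underside.
- tape_measure: Yellow tape measure lying flat, 67 x 72 x 32 mm; a loose bystander. Origin: centre of the underside.

How it is judged:
By the outcome, as a careful person would: the job done as asked, in the order asked, and still so for the second after the job is handed in, with the robot touching nothing.
It also fails if it takes over 45 s, if anything falls off the work surface, if the arm or the gripper's body presses on something with over 40 N, if the wrist force passes 120 N, or if a joint passes its speed limit or range.

## Robot

A 7-joint arm with a two-finger parallel gripper is mounted at the origin on a cart in front of the work surface, level with it; the furniture and walls round the work are solid. World frame = base frame: x ahead of the robot, y to its left, z up, the work surface at z = 0. Lengths are in m, angles in rad, forces in N, time in s.
With the tool pointing down it reaches from about 0.35 to 0.9 m from the base axis. Payload 19.9 kg.
Tool frame: the origin (TCP) lies between the finger pads; the fingertips stand 19 mm ahead of it and the grasp point (between the pads) is the TCP; z points along the fingers, y is the line along which they close (so a half turn about z gives the same grasp; the last joint's range is limited). The gripper opens to 94 mm and grips with 3 to 60 N. Pads are 16 mm wide; open, the fingers measure 119 mm over their backs; the gripper's body (75 mm by 177 mm) begins 78 mm behind the grasp point.
Start: joints at [-1.333, 0.417, -0.01, 1.614, 0.005, 1.111, -0.053], TCP at [0.173, 0.601, 0.191] pointing down, gripper open.
Joint ranges: [-2.81, 2.81], [-0.39, 2.02], [-1.27, 1.25], [0.06, 2.57], [-1.19, 4.33], [0.19, 2], [-2.82, 2.82]. Speed limits (rad/s): [1.89, 1.89, 2.39, 2.39, 3.01, 3.01, 3.01].

## Interface

Orientations are given as a 3x3 rotation matrix whose columns are the frame's x, y, z axes.
In Python, from rig import robot gives the robot as it stands. Calls block until the motion is done:
- robot.move_ptp(position, orientation): joint-space move of the TCP to a pose.
- robot.move_linear(position, velocity=0.15, frame=None, threshold=None): straight line of the TCP; frame=None keeps the orientation; velocity is the mean speed in m/s. With threshold (N) it stops when the force on the tool has changed by that much, and returns True; else False.
- robot.goto_joints(angles): joint-space move.
- robot.gripper_to(opening): finger opening in m; the grip force is fixed at half the most; returns when the fingers have stopped.
- robot.pause(seconds).
- robot.ik(position, orientation): joint angles nearest the present ones, or None.
- robot.get_state(): the state.
- robot.grab_frame(name): name is "side" or "top"; returns the picture (384x512x3 uint8, red, green, blue); there is no depth.
- robot.camera_info(name): a dict with "fx", "fy", "cx", "cy" (pixels), "rvec" (rotation vector, rad) and "tvec" (3), from world to camera coordinates, as OpenCV has them. Camera axes: x right, y down, z forward; pixel columns grow to the right and rows downward; lengths in m; the calibration is good to about 2 mm. A picture is of the moment at which its call begins. camera_info takes no time and is no camera call.
A pose or a line that the arm cannot do raises robot.PlanningError and nothing moves.
- robot.sign_off(): hands the job in; it is judged then, once.
The state is a dict: "time": time; "qpos": joint angles; "joint_vel": joint speeds; "effort": joint torques, N m; "ee_pos": TCP position; "tool_rot": TCP orientation; "force": force on the tool from outside, world axes, zero at the start; "moment": the same for the moment, N m; "opening": finger opening in m; "grasp_force": force on a finger pad.
Only numpy, scipy, OpenCV 4.12 (cv2) and the standard library are available. Lean on these libraries where they do the work, as an engineer would, in place of code of your own. Each camera call takes 0.05 s, during which the arm holds its last target. There are 200 camera calls.

## Working session

There is one attempt and no reset: what is moved stays moved. The work goes in short steps, each a Python script; the robot and the scene stay as the last script left them, time stands still between calls to the robot, and variables do not carry over. Pictures are saved under pics/ and viewed, at most 10 in all, crops included, and the job is handed in when it is done.

```bash
mkdir -p pics; ls
python3 - <<'E'
from rig import robot
import cv2
for n in("side","top"):
    cv2.imwrite(f"pics/{n}0.png",cv2.resize(robot.grab_frame(n)[:,:,::-1],(800,600),interpolation=cv2.INTER_CUBIC))
    print(n,robot.camera_info(n))
print(robot.get_state())
E
```

```text
pics
side {'fx': 494.4883896497725, 'fy': 494.4883896497725, 'cx': 250.62768604175025, 'cy': 192.4694148932324, 'rvec': array([ 1.92521185, -0.58834581,  0.3427515 ]), 'tvec': array([-0.547121  ,  0.33352858,  1.01195328])}
top {'fx': 475.7160899646324, 'fy': 475.7160899646324, 'cx': 262.0617926776359, 'cy': 187.66963330095672, 'rvec': array([ 2.13511932, -2.14579625,  0.15318143]), 'tvec': array([-0.24406715,  0.56480763,  1.20062654])}
{'time': 0.1, 'qpos': array([-1.33245733,  0.41790719, -0.01030261,  1.61410508,  0.00470587,
        1.11067861, -0.05296409]), 'joint_vel': array([-4.60233708e-04, -7.11067711e-04, -1.48506314e-03, -2.34619479e-03,
        3.27218482e-05,  1.67691809e-03, -9.09080942e-04]), 'effort': array([ 7.96944969e-04, -8.52586842e+01,  6.40103091e-01, -4.26701975e+01,
       -4.87762748e-02,  1.63487886e-02,  1.20518876e-04]), 'ee_pos': array([0.17254367, 0.6003519 , 0.19089602]), 'tool_rot': array([[-9.61112667e-01,  2.76156474e-01, -2.09449012e-04],
       [ 2.76156539e-01,  9.61112093e-01, -1.05408468e-03],
       [-8.97883290e-05, -1.07093485e-03, -9.99999423e-01]]), 'force': array([ 0.32227464, -0.33948644, -0.27396193]), 'moment': array([ 0.0396978 , -0.00175122,  0.02897886]), 'grasp_force': 0.0, 'opening': 0.0938699844376435}
```

View pics/side0.png

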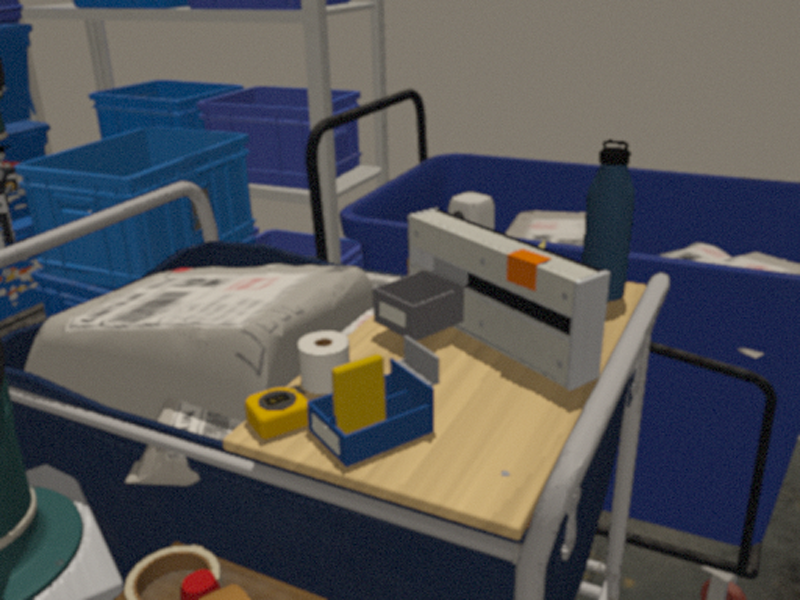

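View pics/top0.png

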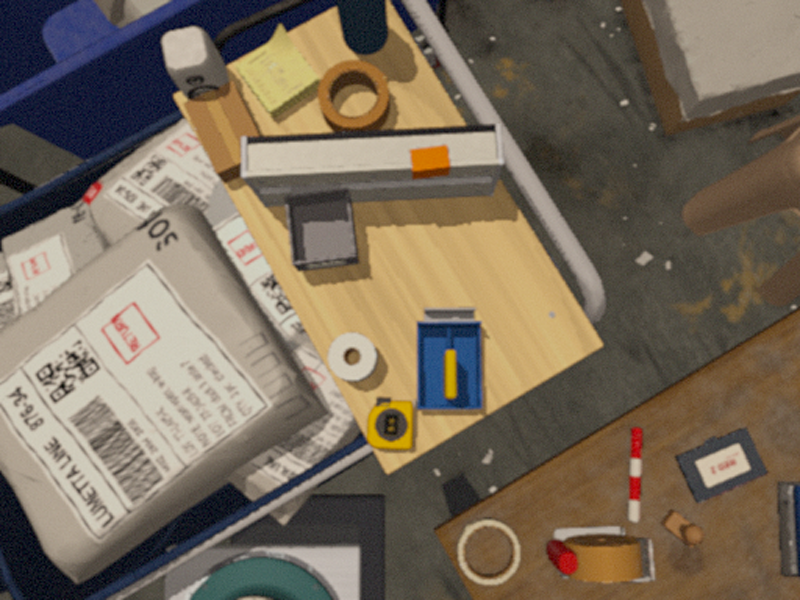

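Side view: the rail (display 410–605, 210–385) has its orange clip at (528,268) on the right half. The bin is on the left, the caddy at (370,410), and the roll and tape are left of the caddy. The top view agrees, with the caddy roughly square to the rail. I'll enlarge both for reading points.

```bash
cat > h.py <<'E'
import numpy as np, cv2
from rig import robot
def crop(n,f,x0,y0,x1,y1,s):
    im=robot.grab_frame(n)[y0:y1,x0:x1,::-1]
    im=cv2.resize(im,None,fx=s,fy=s,interpolation=cv2.INTER_CUBIC)
    for v in range(-(-x0//20)*20,x1,20):
        cv2.putText(im,str(v),(int((v-x0)*s),8),0,.3,(0,255,0)); cv2.line(im,(int((v-x0)*s),10),(int((v-x0)*s),16),(0,255,0))
    for v in range(-(-y0//20)*20,y1,20):
        cv2.putText(im,str(v),(0,int((v-y0)*s)),0,.3,(0,255,0)); cv2.line(im,(20,int((v-y0)*s)),(26,int((v-y0)*s)),(0,255,0))
    cv2.imwrite(f"pics/{f}.png",im)
def proj(n,P):
    c=robot.camera_info(n); K=np.array([[c['fx'],0,c['cx']],[0,c['fy'],c['cy']],[0,0,1]])
    return cv2.projectPoints(np.asarray(P,float).reshape(-1,3),c['rvec'],c['tvec'],K,None)[0][:,0]
E
python3 -c "
from h import *
crop('top','top1',145,72,335,272,3)
crop('side','side1',150,128,400,302,3.2)"
```

```text
(no output)
```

View pics/top1.png

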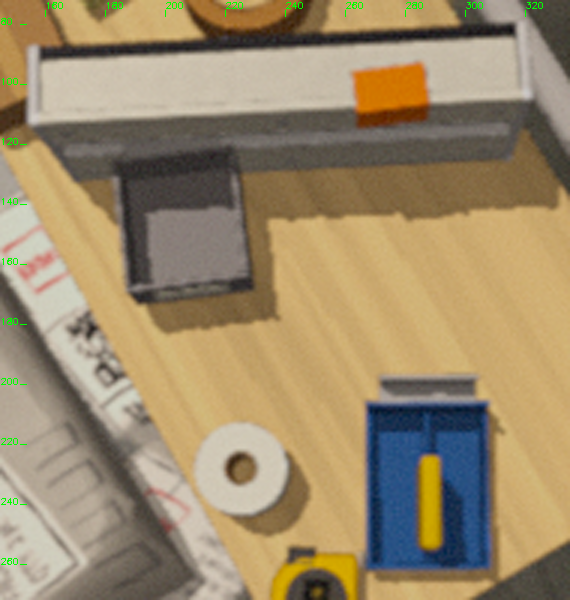

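View pics/side1.png

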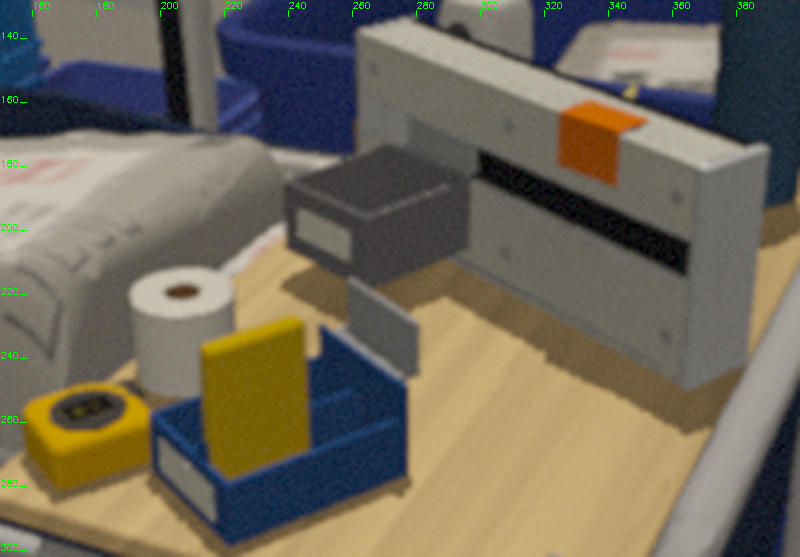

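Points were read from both crops (corners of the rail, clip, caddy, hook and grip). Next I fit poses (x, y, z, yaw) to both views.

```bash
cat > fit.py <<'E'
from h import *
from scipy.optimize import least_squares
def fit(obs,x0):
    def res(p):
        c,s=np.cos(p[3]),np.sin(p[3]); R=np.array([[c,-s,0],[s,c,0],[0,0,1]]); out=[]
        for n in('top','side'):
            o=obs[n]; P=np.array([a for a,_ in o])@R.T/1000+p[:3]
            uv=np.array([b for _,b in o],float)
            uv=uv/3+[145,72] if n=='top' else uv/3.2+[150,128]
            out.append((proj(n,P)-uv))
        return np.concatenate(out)
    r=least_squares(lambda p:res(p).ravel(),x0,loss='soft_l1')
    print(np.round(r.x,4)); print(np.round(res(r.x),1).tolist()); return r.x
if __name__=='__main__':
    rail={'top':[((0,170,150),(28,124)),((0,-170,150),(535,97)),((0,-170,0),(512,157)),((0,170,0),(80,180))],
     'side':[((0,170,150),(358,32)),((0,-170,150),(700,170)),((0,-170,0),(687,388)),((0,-167,70),(687,275)),((0,-167,100),(689,243))]}
    cad={'top':[((-60,45,40),(369,568)),((-60,-45,40),(490,568)),((60,45,60),(367,404)),((60,-45,60),(488,402)),
      ((75,35,91),(380,377)),((75,-35,91),(475,377)),((18,0,98),(430,455)),((-46,0,98),(430,550))],
     'side':[((-60,-45,0),(228,545)),((60,-45,0),(405,478)),((60,-45,60),(405,378)),((60,45,60),(320,325)),((-60,45,40),(152,418)),((-60,-45,40),(222,488)),
      ((75,35,91),(348,280)),((75,-35,91),(418,322)),((-46,-7,98),(207,352)),((18,-7,98),(305,322))]}
    fr=[fit(rail,[.5,-.0,.19,t]) for t in(0,)]
    fc=fit(cad,[.4,0,.19,0])
    fr=fr[0]
    c,s=np.cos(fr[3]),np.sin(fr[3])
    for n in('top','side'):
        for y in (-55,-80,-105,55,80,105):
            P=fr[:3]+np.array([-s*y/1000+0*c,c*y/1000,.15]); uv=proj(n,P)[0]
            print(n,y,np.round((uv-[145,72])*3 if n=='top' else (uv-[150,128])*3.2))
E
python3 fit.py
```

```text
[ 0.6792 -0.2023  0.193   0.0395]
[[0.3, -0.6], [-0.6, 0.9], [-0.6, 1.5], [-2.2, 0.3], [-0.6, -1.6], [1.2, -1.0], [-0.3, 0.6], [1.0, 3.9], [1.5, -0.1]]
[ 0.4322 -0.3022  0.1906  0.0055]
[[-1.3, 1.1], [0.1, 0.7], [-1.2, -0.6], [0.3, -0.4], [-0.8, -0.4], [1.0, -0.8], [-0.1, 0.4], [0.5, 0.1], [-0.3, 1.9], [1.1, -0.4], [0.9, 2.6], [-0.2, -0.5], [-2.5, -1.2], [0.4, 0.1], [0.1, -1.0], [0.3, 0.2], [-0.8, 1.0], [0.2, -0.3]]
top -55 [363. 107.]
top -80 [400. 106.]
top -105 [437. 104.]
top 55 [199. 115.]
top 80 [162. 116.]
top 105 [125. 118.]
side -55 [566. 111.]
side -80 [594. 123.]
side -105 [623. 134.]
side 55 [455.  67.]
side 80 [432.  58.]
side 105 [410.  49.]
```

```bash
cat > fit2.py <<'E'
from fit import *
rail={'top':[((0,170,150),(28,124)),((0,-170,150),(535,97)),((0,-170,0),(512,157)),((0,170,0),(80,180))],
     'side':[((0,170,150),(358,32)),((0,-170,150),(700,170)),((0,-170,0),(687,388)),((8,-166,70),(687,275)),((0,-166,100),(689,243))]}
p=fit(rail,[.68,-.2,.19,.04])
c,s=np.cos(p[3]),np.sin(p[3]); R=np.array([[c,-s,0],[s,c,0],[0,0,1]])
ims=[]
for n,(x0,y0,x1,y1) in {'top':(145,72,335,140),'side':(255,128,395,255)}.items():
    f=4
    im=cv2.resize(robot.grab_frame(n)[y0:y1,x0:x1,::-1],None,fx=f,fy=f,interpolation=cv2.INTER_CUBIC)
    def L(a,b,col):
        q=(proj(n,np.array([a,b])@R.T/1000+[p[0],p[1],p[2]])-[x0,y0]+.5)*f
        cv2.line(im,*[tuple(int(v) for v in np.round(k)) for k in q],col,1,cv2.LINE_AA)
    for z in(0,70,100,150): L((0,170,z),(0,-170,z),(0,0,255))
    for y in(-170,170): L((0,y,0),(0,y,150),(0,0,255))
    for y in(-55,-80,-105): L((0,y,140),(0,y,150),(255,0,0));L((50,y,150),(0,y,150),(255,0,0))
    L((8,-170,70),(8,0,70),(0,255,0))
    ims.append(im)
w=max(i.shape[1] for i in ims)
out=np.vstack([np.pad(i,((0,0),(0,w-i.shape[1]),(0,0))) for i in ims])
k=min(800/out.shape[1],600/out.shape[0],1); print(out.shape,k)
cv2.imwrite('pics/ov.png',cv2.resize(out,None,fx=k,fy=k,interpolation=cv2.INTER_AREA))
E
python3 fit2.py
```

```text
[ 0.6791 -0.2023  0.1928  0.0393]
[[0.3, -0.6], [-0.7, 1.0], [-0.6, 1.6], [-2.2, 0.4], [-0.6, -1.5], [1.1, -0.9], [-0.3, 0.6], [3.5, 2.6], [1.1, -0.2]]
(780, 760, 3) 0.7692307692307693
```

View pics/ov.png

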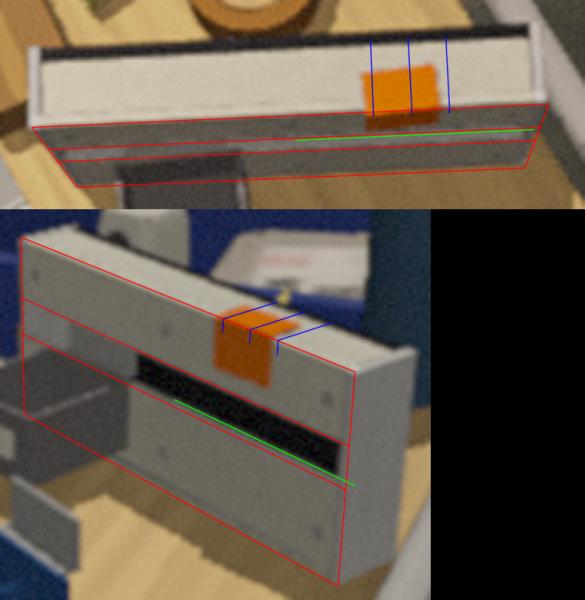

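The overlay shows the rail fit is within about 1–2 px. The top view's rail edges slope slightly more than the fit, and the clip is about 5 mm left of the assumed −80 mm. I'll compare the per-camera fits with z fixed.

```bash
cat > fit3.py <<'E'
from fit import *
import fit2, re
src=open('fit.py').read(); i=src.index("    cad="); j=src.index("    fr=[")
ns={}; exec(src[i:j].replace("    cad","cad",1),ns); cad=ns['cad']
def one(obs,n,x0):
    def res(p):
        c,s=np.cos(p[2]),np.sin(p[2]); R=np.array([[c,-s,0],[s,c,0],[0,0,1]])
        P=np.array([a for a,_ in obs[n]])@R.T/1000+[p[0],p[1],.19]; uv=np.array([b for _,b in obs[n]],float)
        uv=uv/3+[145,72] if n=='top' else uv/3.2+[150,128]
        return proj(n,P)-uv
    r=least_squares(lambda p:res(p).ravel(),x0,loss='soft_l1'); print(n,np.round(r.x,4)); print(np.round(res(r.x),1).tolist())
fit2.rail['side'].pop(3)
clip={'top':[((0,25,150),(354,108)),((0,-25,150),(428,104))],'side':[((-2,25,150),(560,110)),((-2,-25,150),(618,131))]}
for n in('top','side'): 
    one(fit2.rail,n,[.68,-.2,.04]); one(cad,n,[.43,-.3,0]); one(clip,n,[.68,-.28,.04])
E
python3 fit3.py | tail -12
```

```text
top [ 0.6812 -0.2039  0.0485]
[[1.5, -0.4], [-0.1, -0.3], [-0.1, 0.4], [-1.2, 0.5]]
top [ 0.4322 -0.3025  0.0048]
[[-1.1, 1.1], [0.3, 0.7], [-1.0, -0.6], [0.4, -0.3], [-0.6, -0.4], [1.1, -0.7], [0.0, 0.4], [0.6, 0.1]]
top [ 0.6831 -0.2765  0.0492]
[[0.0, -0.0], [-0.0, 0.0]]
side [ 0.6822 -0.1985  0.0349]
[[-0.2, -1.1], [0.4, -0.5], [-0.9, 0.7], [0.4, 0.1]]
side [ 0.4329 -0.3007  0.005 ]
[[-0.3, 1.5], [1.0, -0.6], [0.8, 2.4], [-0.2, -0.6], [-2.5, -1.4], [0.4, -0.1], [0.1, -1.1], [0.2, 0.1], [-0.8, 0.8], [0.1, -0.4]]
side [ 0.6894 -0.2712  0.0817]
[[-0.0, -0.1], [0.0, 0.1]]
```

```bash
cat > plan.py <<'E'
import numpy as np
from scipy.sparse import coo_matrix
from scipy.sparse.csgraph import dijkstra
import sys
lean=np.radians(float(sys.argv[1]) if len(sys.argv)>1 else -30)
cad=[(-60,60,0,40),(57,60,0,60),(60,75,56,60),(71,75,56,91)]
obs=[(0,8,0,70),(0,8,100,150),(43,51,0,150),(0,51,141,150),(-400,0,-50,0)]
def per(r,d):
    a,b,c,e=r; X=np.linspace(a,b,max(2,int((b-a)/d)+1)); Z=np.linspace(c,e,max(2,int((e-c)/d)+1))
    return np.vstack([np.c_[X,X*0+c],np.c_[X,X*0+e],np.c_[Z*0+a,Z],np.c_[Z*0+b,Z]])
def sdf(P,r):
    a,b,c,e=r; dx=np.maximum(a-P[...,0],P[...,0]-b); dz=np.maximum(c-P[...,1],P[...,1]-e)
    return np.hypot(np.maximum(dx,0),np.maximum(dz,0))+np.minimum(np.maximum(dx,dz),0)
cp=np.vstack([per(r,2) for r in cad])
# gripper body rect in caddy frame: tool axis (pointing back along -z_tool) = up leaned by 'lean' (neg: to front)
u=np.array([np.sin(lean),np.cos(lean)]); v=np.array([u[1],-u[0]]); g=np.array([-14,80])
bp=np.array([g+u*s+v*t for s in np.arange(78,200,10) for t in (-37.5,37.5)])
op=np.vstack([per(r,2) for r in obs[:2]])
def clear(x,z,th):
    s,c=np.sin(th),np.cos(th)
    tr=lambda P:np.c_[P[:,0]*c+P[:,1]*s+x,-P[:,0]*s+P[:,1]*c+z]
    P=tr(cp); d=min(sdf(P,r).min() for r in obs)
    q=op-[x,z]; Q=np.c_[q[:,0]*c-q[:,1]*s,q[:,0]*s+q[:,1]*c]
    d=min(d,min(sdf(Q,r).min() for r in cad))
    B=tr(bp); return min(d,min(sdf(B,r).min() for r in obs[:2]+[(0,51,0,150)])/3)
if __name__=='__main__':
    T=np.radians(np.arange(0,53,2.)); H=np.arange(-30,26,1.); V=np.arange(-30,26,1.)  # hook-root point coordinates
    k=np.array([66,62.])                                    # param: position of the tongue point
    C=np.zeros((len(T),len(H),len(V)))
    for i,t in enumerate(T):
        kr=[k[0]*np.cos(t)+k[1]*np.sin(t),-k[0]*np.sin(t)+k[1]*np.cos(t)]
        for j,h in enumerate(H):
            for l,w in enumerate(V): C[i,j,l]=clear(h-kr[0],85+w-kr[1],t)
    idx=np.arange(C.size).reshape(C.shape); ok=C>0.2
    I,J,W=[],[],[]
    for di in(-1,0,1):
      for dj in(-1,0,1):
        for dl in(-1,0,1):
          if (di,dj,dl)<=(0,0,0): continue
          sl=lambda d,n:(slice(max(0,-d),n-max(0,d)),slice(max(0,d),n-max(0,-d)))
          a,b=zip(*[sl(d,n) for d,n in zip((di,dj,dl),C.shape)])
          m=ok[a]&ok[b]; mc=np.minimum(C[a],C[b])[m]
          I.append(idx[a][m]);J.append(idx[b][m]);W.append(np.sqrt(di*di+dj*dj+dl*dl)*(.1+1/np.minimum(mc,6)**2))
    G=coo_matrix((np.concatenate(W),(np.concatenate(I),np.concatenate(J))),shape=(C.size,)*2).tocsr()
    g0=idx[0,np.argmin(abs(H-4.5)),np.argmin(abs(V-(-8)))]
    for j in (4,5): 
        for w in (-8,-7): print('goal clr',j,w,C[0,np.argmin(abs(H-j)),np.argmin(abs(V-w))])
    D,pr=dijkstra(G,directed=False,indices=g0,return_predecessors=True)
    ends=idx[:,H<=-28,:].ravel(); e=ends[np.argmin(D[ends])]; print(D[e])
    out=[]
    while e>=0:
        i,j,l=np.unravel_index(e,C.shape); t=T[i]
        x=H[j]-(k[0]*np.cos(t)+k[1]*np.sin(t)); z=85+V[l]-(-k[0]*np.sin(t)+k[1]*np.cos(t))
        out.append([np.degrees(t),x,z,C[i,j,l]]); e=pr[e]
    out=np.array(out); np.save('path.npy',out); print(len(out)); print(np.round(out[::3],1))
E
time python3 plan.py -30
```

```text
goal clr 4 -8 1.0
goal clr 4 -7 1.0
goal clr 5 -8 1.0
goal clr 5 -7 1.0
9.335776906067332
44
[[  52.  -117.5   93.8    6.4]
 [  52.  -114.5   93.8    6.1]
 [  52.  -111.5   93.8    6.1]
 [  52.  -108.5   93.8    6.1]
 [  52.  -105.5   93.8    6.4]
 [  52.  -102.5   93.8    6.9]
 [  48.  -100.2   89.6    6.3]
 [  44.   -97.5   85.2    5.3]
 [  38.   -94.2   76.8    4.8]
 [  32.   -89.8   67.4    5.1]
 [  26.   -84.5   58.2    5.7]
 [  20.   -79.2   48.3    5.8]
 [  14.   -75.    38.8    5.2]
 [   8.   -70.    28.8    3.6]
 [   2.   -64.1   18.3    1.8]]
real	0m52.742s
user	0m52.336s
sys	0m0.099s
```

```bash
cat > g.py <<'E'
from h import *
from scipy.spatial.transform import Rotation as Ro
LEAN=-30.; PSI=.046; O=np.array([.685,-.279,.190]); CAD=np.array([.4325,-.302,.190]); CYAW=.005
def rc(yaw,th): return Ro.from_euler('z',yaw).as_matrix()@Ro.from_euler('y',th,degrees=True).as_matrix()
def tool(lean,flip=1):
    l=np.radians(lean); z=np.array([-np.sin(l),0,-np.cos(l)]); y=np.array([0,flip,0.]); return np.c_[np.cross(y,z),y,z]
G=np.array([-.014,0,.080])
def hang(th,x,z,lean=LEAN,flip=1,off=(0,0,0),org=None,psi=PSI):
    R=rc(psi,th); p=(O if org is None else org)+Ro.from_euler('z',psi).as_matrix()@[x/1000,0,z/1000]
    return p+R@(G+off),R@tool(lean,flip)
def pick(dz=0,lean=LEAN,flip=1,back=0):
    R=rc(CYAW,0); t=R@tool(lean,flip); return CAD+R@G-t[:,2]*back+[0,0,dz],t
E
python3 - <<'E'
from g import *
P=np.load('path.npy')
for lean in(-40,-30,-20,0):
  for f in(1,-1):
    r=[robot.ik(*pick(0,lean,f)),robot.ik(*pick(.12,lean,f)),robot.ik(*pick(0,lean,f,.12))]+[robot.ik(*hang(*P[i,:3],lean,f)) for i in(0,12,18,30,42)]
    print(lean,f,[None if q is None else np.round(q,2).tolist() for q in r])
E
```

```text
-40 1 [[-0.39, -0.35, 1.13, 2.24, -0.32, 0.56, 2.59], [0.07, -0.3, 0.68, 2.05, -0.38, 0.85, 2.53], [0.45, -0.33, 0.51, 2.15, -0.52, 0.93, 2.79], [-0.1, 0.72, 0.92, 1.05, -0.42, 1.75, 2.29], [-0.09, 0.75, 0.92, 1.01, -0.44, 1.77, 2.28], [-0.1, 0.69, 0.9, 1.08, -0.43, 1.69, 2.28], [-0.32, 0.49, 1.1, 1.51, -0.63, 1.25, 2.47], [1.21, 0.21, -0.72, 1.89, -0.4, 0.56, 2.44]]
-40 -1 [[-0.43, -0.38, 1.14, 2.24, -0.24, 0.56, -0.62], [0.1, -0.29, 0.65, 2.05, -0.4, 0.85, -0.59], [0.51, -0.31, 0.47, 2.15, -0.55, 0.94, -0.32], [-0.14, 0.76, 1.02, 1.06, -0.48, 1.77, -0.81], [-0.12, 0.78, 1.01, 1.01, -0.5, 1.79, -0.82], [-0.15, 0.74, 1.03, 1.08, -0.52, 1.71, -0.81], [-0.36, 0.54, 1.21, 1.51, -0.71, 1.29, -0.62], [-0.35, 0.27, 1.09, 1.93, -1.0, 0.79, -0.23]]
-30 1 [[-0.29, -0.18, 1.01, 2.13, -0.3, 0.73, 2.51], [-0.24, -0.31, 0.84, 1.94, -0.09, 0.98, 2.24], [0.05, -0.34, 0.68, 2.02, -0.16, 1.0, 2.38], [-0.04, 0.84, 0.91, 0.87, -0.39, 1.94, 2.28], [-0.02, 0.87, 0.89, 0.82, -0.39, 1.97, 2.26], [-0.05, 0.82, 0.92, 0.9, -0.42, 1.89, 2.28], [-0.15, 0.52, 0.86, 1.35, -0.43, 1.39, 2.31], [0.84, 0.22, -0.37, 1
[... 720 characters left out ...]
, -0.25, 1.01, 1.83, 0.04, 1.15, -1.03], [-0.26, -0.29, 0.85, 1.89, 0.02, 1.15, -0.98], None, None, None, [-0.18, 0.7, 1.03, 1.19, -0.51, 1.62, -0.79], [-0.36, 0.47, 1.15, 1.66, -0.71, 1.12, -0.57]]
0 1 [[0.74, 0.16, -0.19, 1.78, 0.03, 1.21, 2.11], [0.74, 0.1, -0.19, 1.58, 0.02, 1.46, 2.12], [0.74, 0.1, -0.19, 1.58, 0.02, 1.46, 2.12], None, None, None, [-0.02, 0.89, 0.86, 0.83, -0.35, 1.98, 2.26], [-0.18, 0.6, 0.92, 1.35, -0.45, 1.44, 2.34]]
0 -1 [[-0.35, 0.26, 1.09, 1.81, -0.24, 1.22, -0.76], [-0.38, 0.15, 1.08, 1.61, -0.13, 1.46, -0.86], [-0.38, 0.15, 1.08, 1.61, -0.13, 1.46, -0.86], None, None, None, [-0.03, 0.9, 0.9, 0.83, -0.37, 1.99, -0.87], [-0.22, 0.63, 1.0, 1.35, -0.5, 1.46, -0.77]]
```

```bash
sed -i 's/LEAN=-30./LEAN=-35./; s/flip=1/flip=-1/g' g.py
python3 - <<'E'
from g import *
s=robot.get_state(); p=s['ee_pos'].copy(); p[2]=.5
robot.move_linear(p,velocity=.25)
q=robot.get_state()['qpos'].copy(); print(q); q[0]=.74;q[2]=-.19;q[6]=-1.03
robot.goto_joints(q); s=robot.get_state(); print(s['time'],s['ee_pos'])
P=np.load('path.npy')
for a in [pick(0),pick(.12),pick(0,back=.12)]+[hang(*P[i,:3]) for i in(0,12,18,24,30,36,42,43)]:
    r=robot.ik(*a); print(a[0].round(3),r if r is None else np.round(r,2).tolist())
print(P[-4:])
E
```

```text
[-1.34287260e+00  3.28722886e-01  3.98243404e-03  1.06513181e+00
 -1.28933522e-03  1.74919622e+00 -4.83395007e-02]
5.3417 [ 0.50303338 -0.36527582  0.50112579]
[ 0.419 -0.302  0.27 ] [0.94, -0.07, -0.07, 2.16, -0.7, 0.75, -0.25]
[ 0.419 -0.302  0.39 ] [0.96, -0.17, -0.09, 1.97, -0.57, 1.0, -0.46]
[ 0.35  -0.302  0.368] [1.01, -0.23, 0.01, 2.07, -0.6, 1.04, -0.31]
[ 0.622 -0.282  0.344] [0.44, 0.66, -0.23, 0.94, 0.23, 1.84, -1.26]
[ 0.634 -0.281  0.344] [0.43, 0.69, -0.23, 0.89, 0.24, 1.86, -1.26]
[ 0.635 -0.281  0.343] [0.45, 0.64, -0.23, 0.96, 0.21, 1.77, -1.26]
[ 0.629 -0.282  0.338] [0.51, 0.5, -0.24, 1.17, 0.13, 1.53, -1.23]
[ 0.623 -0.282  0.326] [0.6, 0.37, -0.26, 1.4, 0.03, 1.24, -1.16]
[ 0.616 -0.282  0.31 ] [0.71, 0.26, -0.29, 1.63, -0.12, 0.95, -1.02]
[ 0.61  -0.282  0.289] [0.82, 0.19, -0.31, 1.83, -0.4, 0.67, -0.74]
[ 0.609 -0.282  0.285] [0.84, 0.18, -0.32, 1.87, -0.46, 0.63, -0.67]
[[  6.         -68.11920982  25.23852106   3.06719705]
 [  4.         -66.16412869  21.75495615   2.47462975]
 [  2.         -64.12356338  18.34113551   1.77022562]
 [  0.         -62.          15.           1.        ]]
```

Run:
```python
from g import *
robot.move_ptp(*pick(0,back=.10))
p,R=pick(0); print(robot.move_linear(p,velocity=.12,threshold=12))
s=robot.get_state(); print(s['time'],s['ee_pos'],p,s['force'])
robot.gripper_to(0.0)
s=robot.get_state(); print(s['time'],s['opening'],s['grasp_force'],s['force'])
robot.move_linear(s['ee_pos']+[0,0,.06],velocity=.12)
s=robot.get_state(); print(s['time'],s['opening'],s['grasp_force'],s['force'],s['moment'])
crop('side','lift',150,128,400,302,3.2)
```

```text
False
7.55 [ 0.41848665 -0.30233947  0.27054054] [ 0.41850017 -0.30207     0.27      ] [ 0.51677623  0.02585939 -0.03719625]
8.75 0.013410844393187675 29.98132199048996 [-1.89116161  0.24860863 -0.12436319]
9.4 0.013257707278892522 29.976302683353424 [-0.13588019  0.35202955 -2.17326061] [ 0.00170194  1.04803271 -0.01409158]
```

View pics/lift.png

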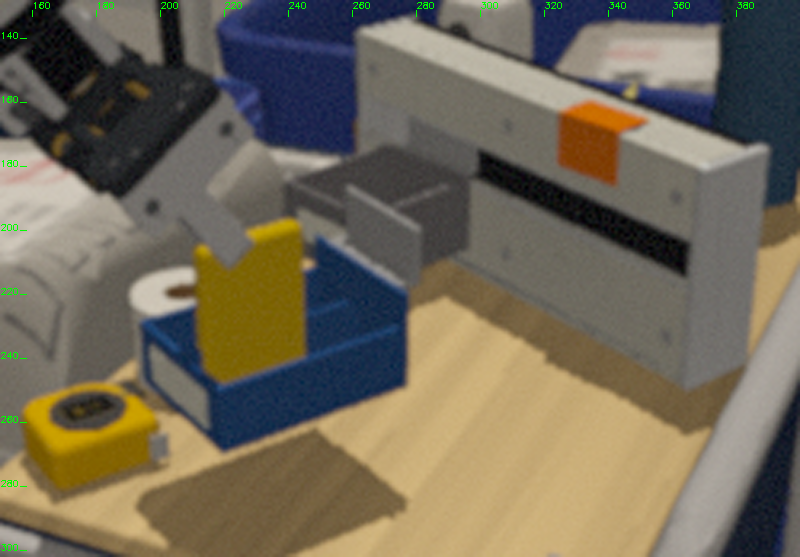

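The caddy is lifted, about level, with hook lip corners at crop (348,185) and (421,228) and bottom edge (222,450)–(405,385). I'll fit its actual pitch and offset in the grip.

Run:
```python
from g import *
from scipy.optimize import least_squares
m=[((-60,-45,0),(222,450)),((60,-45,0),(405,385)),((60,-45,60),(406,288)),((60,45,60),(317,235)),((75,35,91),(347,185)),((75,-35,91),(421,229)),((18,-7,98),(303,222)),((-60,45,40),(143,322))]
m0=[((-60,-45,0),(228,545)),((60,-45,0),(405,478)),((60,-45,60),(405,378)),((60,45,60),(320,325)),((75,35,91),(348,280)),((75,-35,91),(418,322)),((18,-7,98),(305,322)),((-60,45,40),(152,418))]
for mm in(m0,m):
    X=np.array([a for a,_ in mm])/1000; uv=np.array([b for _,b in mm])/3.2+[150,128]
    f=lambda p:(proj('side',(X@rc(p[3],p[4]).T)+p[:3])-uv)
    def ff(p): return np.r_[f(p).ravel()]
    r=least_squares(ff,[.43,-.3,.2,0,0],loss='soft_l1',x_scale=[.01,.01,.01,.05,5]); print(r.x.round(4)); print(f(r.x).round(1).tolist())
```

```text
[ 0.4442 -0.2833  0.1774  0.0006 -0.2322]
[[0.5, 0.3], [0.4, -1.3], [0.1, 2.5], [-0.0, -0.1], [0.0, -0.3], [-0.6, 0.7], [0.2, 0.2], [-0.9, -1.5]]
[ 0.4418 -0.2868  0.2416  0.0032  0.4994]
[[0.4, 0.2], [0.3, -0.2], [0.1, 0.8], [0.2, -0.2], [0.1, 0.4], [-1.0, -0.6], [0.3, 0.4], [-0.7, -1.0]]
```

No slip: pitch is within about 0.5° of level. Next I go to the tilted pose in front of the groove and look.

Run:
```python
from g import *
P=np.load('path.npy')
robot.move_ptp(*hang(52,-150,94))
p,R=hang(*P[0,:3]); robot.move_linear(p,velocity=.1,frame=R)
s=robot.get_state(); print(s['time'],s['ee_pos'],p,s['opening'],s['force'])
crop('side','stage',240,110,400,260,4)
```

```text
11.1583 [ 0.62155687 -0.28201822  0.34442764] [ 0.62199799 -0.28190014  0.34412277] 0.013444504347594236 [-0.80359455  0.43247137 -1.68721887]
```

View pics/stage.png

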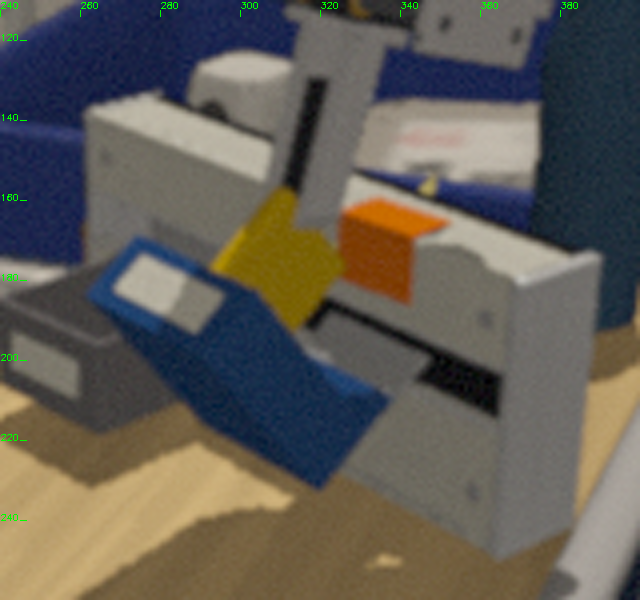

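The lip tip sits just in front of the groove, with its right corner at crop (432,350) and the groove's upper edge there at about row 345. I'll compare that with the model's projection.

Run:
```python
from g import *
s=robot.get_state(); R=s['tool_rot']@tool(LEAN,-1).T; T=s['ee_pos']-R@G
print('caddy',T,Ro.from_matrix(R).as_euler('zyx',degrees=True))
f=lambda P:((proj('side',P)-[240,110])*4).round(0).tolist()
print('lip L,R',f(np.array([(71,35,91),(71,-35,91),(75,35,91),(75,-35,91)])/1000@R.T+T))
print('backwall top R, bottom R, front bottom',f(np.array([(60,-45,60),(60,-45,0),(-60,-45,0),(-60,45,40)])/1000@R.T+T))
Rz=Ro.from_euler('z',PSI).as_matrix()
print('groove up y=-50..-90,lip',f(np.array([(0,y,z) for z in (100,70) for y in(50,0,-35,-85)])/1000@Rz.T+O))
print('rail corners',f(np.array([(0,-88,0),(0,-88,150),(0,25,150),(0,-25,150)])/1000@Rz.T+O))
```

```text
caddy [ 0.56703848 -0.28468472  0.28429591] [ 4.24213366 51.89977104 -3.36493688]
lip L,R [[327.0, 309.0], [424.0, 353.0], [330.0, 313.0], [427.0, 357.0]]
backwall top R, bottom R, front bottom [[392.0, 396.0], [318.0, 492.0], [201.0, 356.0], [132.0, 230.0]]
groove up y=-50..-90,lip [[311.0, 289.0], [378.0, 319.0], [428.0, 341.0], [504.0, 375.0], [309.0, 340.0], [375.0, 372.0], [424.0, 395.0], [499.0, 431.0]]
rail corners [[494.0, 558.0], [516.0, 281.0], [347.0, 214.0], [418.0, 242.0]]
```

Run:
```python
from g import *
P=np.load('path.npy')
s=robot.get_state(); p,R=hang(*P[0,:3])
print((s['ee_pos']-p)*1000, Ro.from_matrix(R.T@s['tool_rot']).as_rotvec(degrees=True), s['qpos'].round(3), np.round(robot.ik(p,R),3), s['joint_vel'])
im=np.vstack([np.hstack([cv2.resize(robot.grab_frame(n)[y:y+55,x:x+95,::-1],None,fx=8 if n=='side' else 8,fy=8,interpolation=cv2.INTER_CUBIC)[:300 if n=='top' else 440]]) for n,x,y in(('side',290,170),)])
for v in range(290,385,10): cv2.putText(im,str(v),((v-290)*8,8),0,.3,(0,255,0));cv2.line(im,((v-290)*8,9),((v-290)*8,14),(0,255,0))
for v in range(170,225,10): cv2.line(im,(0,(v-170)*8),(6,(v-170)*8),(0,255,0))
cv2.imwrite('pics/hook.png',im)
```

```text
[-0.61978926 -0.27612813  0.47987723] [-0.01754953  0.02281447  0.0257781 ] [ 0.594  0.702 -0.569  0.929  0.415  1.883 -1.368] [ 0.593  0.703 -0.569  0.927  0.415  1.884 -1.368] [ 0.00478886 -0.00550768 -0.00065171  0.0006399   0.00166664  0.00336422
 -0.00188754]
```

View pics/hook.png

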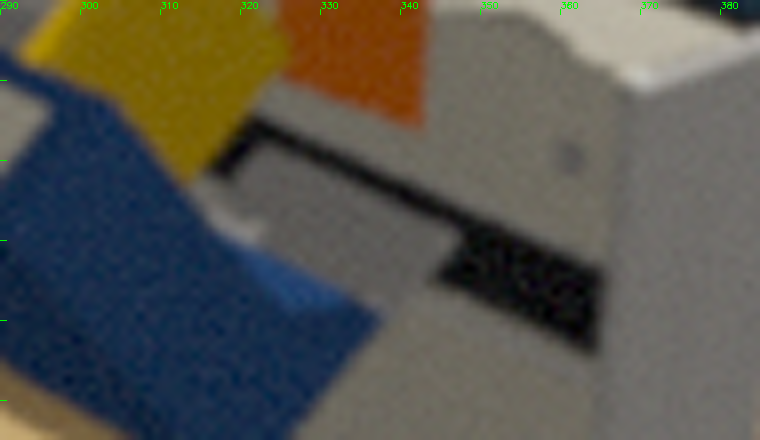

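The enlarged view shows the lip edge from (322,188.5) to (348,199.4), parallel to and 3 px below the groove's upper edge, as the model predicts. I'll insert and swing down.

Run:
```python
from g import *
P=np.load('path.npy')
for i in [16,18,21,24,27,30,33,36,39,41,43]:
    p,R=hang(*P[i,:3]); hit=robot.move_linear(p,velocity=.05 if i<37 else .03,frame=R,threshold=15)
    s=robot.get_state(); print(i,P[i,0],hit,round(s['time'],1),s['force'].round(1),s['moment'].round(2),((s['ee_pos']-p)*1000).round(1),round(s['opening'],4))
    if hit: break
crop('side','ins',240,110,400,260,4)
```

```text
16 50.0 False 11.7 [ 0.5 -0.4 -3.1] [ 0.02 -0.27  0.06] [-0.  0.  0.] 0.0135
18 48.00000000000001 False 11.9 [-0.1 -0.3 -2.1] [-0.01 -0.24  0.03] [-0.5 -0.4  0.6] 0.0138
21 44.0 False 12.2 [ 0.2 -0.1 -2.2] [-0.03 -0.1   0.03] [-0.7 -0.6  0.8] 0.0137
24 38.0 False 12.5 [ 0.7 -0.3 -2.5] [0.04 0.04 0.02] [-0.7 -0.5  0.4] 0.0135
27 32.0 False 12.7 [-0.4 -0.5 -1.4] [-0.04  0.23  0.01] [-0.5 -0.3  0.1] 0.0135
30 26.0 False 13.0 [ 0.1  0.6 -1.3] [ 0.    0.35 -0.03] [-0.2 -0.2  0. ] 0.0136
33 20.0 False 13.3 [ 0.5  0.5 -2.5] [-0.02  0.5  -0.03] [0.1 0.  0.2] 0.0136
36 14.0 False 13.7 [ 0.4 -1.  -0.9] [-0.04  0.73  0.02] [0.3 0.1 0.4] 0.0139
39 8.0 False 14.2 [ 0.9  0.4 -1.9] [-0.01  0.81  0.02] [0.7 0.1 0.7] 0.0135
41 4.0 True 14.4 [-0.5 -0.7 -1.8] [-0.02  0.85  0.06] [0.8 0.5 2.9] 0.0134
```

View pics/ins.png

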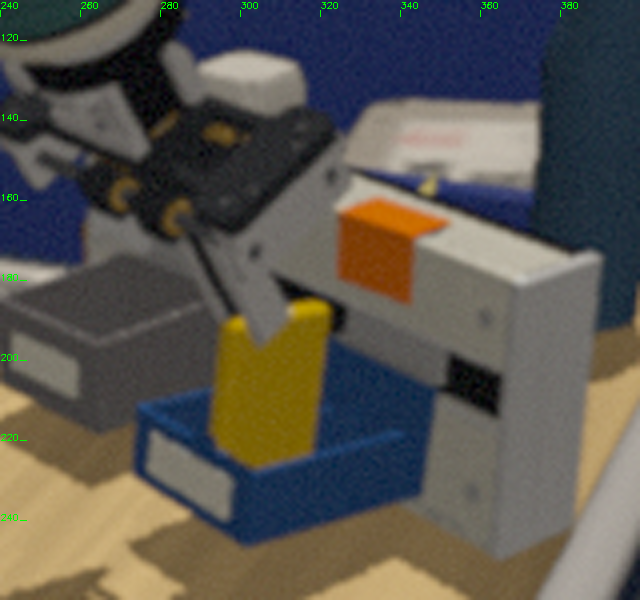

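Run:
```python
from g import *
s=robot.get_state(); R=s['tool_rot']@tool(LEAN,-1).T; T=s['ee_pos']-R@G
print(s['force'],s['moment'],s['time'])
print('caddy pitch/yaw',Ro.from_matrix(R).as_euler('ZYX',degrees=True), Ro.from_euler('z',-PSI).as_matrix()@(T-O)*1000)
f=lambda P:((proj('side',P)-[240,110])*4).round(0).tolist()
print('bw top L/R,bot R,front bot R,front top L/R',f(np.array([(60,45,60),(60,-45,60),(60,-45,0),(-60,-45,0),(-60,45,40),(-60,-45,40),(18,-7,98),(-46,-7,98)])/1000@R.T+T))
```

```text
[-0.39799203 -0.17079006 -1.13030604] [-0.08116779  0.83137691 -0.03632721] 14.4833
caddy pitch/yaw [2.71578894 5.74208064 0.02407059] [-67.29200224   0.52035139  25.13312571]
bw top L/R,bot R,front bot R,front top L/R [[313.0, 329.0], [437.0, 387.0], [422.0, 495.0], [245.0, 550.0], [134.0, 406.0], [252.0, 474.0], [331.0, 305.0], [233.0, 327.0]]
```

The hook is in the groove and the caddy is nearly level; the model corners match the picture within 1 px. There is no residual force, so I continue.

Run:
```python
from g import *
def go(th,x,z,v,t):
    p,R=hang(th,x,z); hit=robot.move_linear(p,velocity=v,frame=R,threshold=t)
    robot.pause(.15); s=robot.get_state(); print(th,x,z,hit,round(s['time'],1),s['force'].round(1),s['moment'].round(2),((s['ee_pos']-p)*1000).round(1),round(s['opening'],4)); return hit
go(4,-66.2,21.8,.02,20) or go(2,-64.1,18.3,.02,20) or go(0,-62,15.5,.02,20) or go(0,-62,11,.012,8)
```

```text
4 -66.2 21.8 False 15.0 [-0.5 -0.2 -2.1] [-0.08  0.91  0.05] [0.6 0.3 0.4] 0.0137
2 -64.1 18.3 False 15.5 [-0.3 -0.1 -2.1] [-0.06  0.99 -0.01] [0.3 0.1 0.3] 0.0137
0 -62 15.5 True 15.8 [-0.5 -1.  -2.1] [-0.09  0.99 -0.01] [0.2 0.4 0.5] 0.014
```

Run:
```python
from g import *
for z in np.arange(15.5,9,-.75):
    p,R=hang(0,-62,z); robot.move_linear(p,velocity=.02,frame=R); robot.pause(.15)
    F=[]; 
    for _ in range(4): s=robot.get_state(); F.append(s['force']); robot.pause(.03)
    F=np.mean(F,0); print(z,round(s['time'],1),F.round(1),s['moment'].round(2),((s['ee_pos']-p)*1000).round(1))
    if F[2]>2.5 or np.abs(F[:2]).max()>8: break
crop('side','seat',240,110,400,260,4)
```

```text
15.5 16.3 [ 0.1  0.3 -2.1] [-0.06  0.95 -0.01] [0.1 0.  0. ]
14.75 16.9 [ 0.1  0.1 -1.7] [-0.01  1.03  0.01] [ 0. -0.  0.]
14.0 17.4 [ 0.3 -0.5 -2.1] [-0.08  0.88 -0.04] [ 0. -0.  0.]
13.25 17.9 [ 0.1  0.  -0.9] [-0.1   0.84 -0.03] [ 0.  -0.   0.1]
12.5 18.5 [-9.1  1.9  8.9] [0.41 1.24 0.38] [ 0.  -0.1  0.4]
```

Contact is at z ≈ 12.9 mm, close to the expected seat. I release, back off along the tool axis, and look.

Run:
```python
from g import *
p,R=hang(0,-62.3,12.9); robot.move_linear(p,velocity=.02,frame=R); robot.pause(.2)
s=robot.get_state(); print(s['force'],s['moment'])
robot.gripper_to(.05); robot.pause(.2); s=robot.get_state(); print(s['time'],s['force'])
p=s['ee_pos']-s['tool_rot'][:,2]*.15
print(robot.move_linear(p,velocity=.12)); s=robot.get_state(); print(s['time'],s['force'])
a=cv2.resize(robot.grab_frame('side')[110:260,240:400,::-1],None,fx=2.5,fy=2.5,interpolation=cv2.INTER_CUBIC)
b=cv2.resize(robot.grab_frame('top')[70:220,180:340,::-1],None,fx=2.5,fy=2.5,interpolation=cv2.INTER_CUBIC)
cv2.imwrite('pics/end.png',np.hstack([a,b]))
Rz=rc(PSI,0); T=O+Rz@[-.062,0,.014]
C=np.array([(60,45,60),(60,-45,60),(60,-45,0),(-60,-45,0),(-60,45,40),(-60,-45,40),(18,-7,98),(-46,-7,98)])/1000@Rz.T+T
print(((proj('side',C)-[240,110])*2.5).round().tolist()); print(((proj('top',C)-[180,70])*2.5+[400,0]).round().tolist())
```

```text
[-0.45963444  0.03396867  0.4516412 ] [-0.06570919  0.79519935  0.02397551]
19.9417 [ 0.12551869 -0.172795    0.10678465]
False
21.3417 [ 0.60128074 -0.51519289  1.35746298]
[[196.0, 211.0], [273.0, 248.0], [269.0, 313.0], [158.0, 361.0], [85.0, 272.0], [159.0, 316.0], [203.0, 203.0], [141.0, 224.0]]
[[588.0, 124.0], [691.0, 118.0], [687.0, 137.0], [695.0, 265.0], [595.0, 263.0], [698.0, 257.0], [652.0, 156.0], [656.0, 231.0]]
```

View pics/end.png

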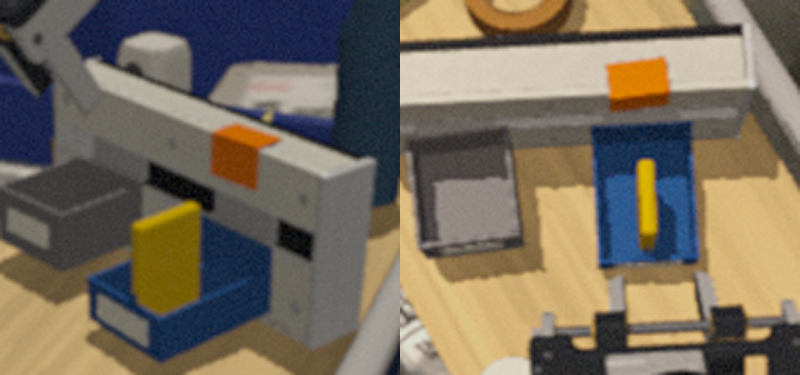

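The caddy hangs level and square under the clip. In the side view, corners (160,361) and (269,313) match the seated model, and in the top view the caddy's back edge spans 592–692. The gripper is clear, so I hand it in.

```bash
python3 -c "
from rig import robot
print(robot.sign_off())"
```

```text
the job is handed in; nothing more can be done
None
```

The blue caddy hangs level and square on the rail under the orange clip, hook seated and released with the gripper clear, and the job was handed in at about 21 s of robot time.

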